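# Tip the spent cell out of a headlamp's battery tube

### The arm

A 6-joint arm with a two-finger parallel gripper is mounted at the origin on the work surface. World frame = base frame: x ahead of the robot, y to its left, z up, the work surface at z = 0. Lengths are in m, angles in rad, forces in N, time in s.
With the tool pointing down it reaches from about 0.3 to 0.875 m from the base axis. Payload 6.4 kg.
Tool frame: the origin (TCP) lies midway between the tips of the shut fingers; the grasp point (between the pads) lies 19 mm behind it; z points along the fingers, y is the line along which they close (so a half turn about z gives the same grasp; the last joint's range is limited). The gripper opens to 85 mm and grips with 20 to 120 N. Pads are 22 mm wide; open, the fingers measure 114 mm over their backs; the gripper's body (76 mm by 85 mm) begins 54 mm behind the grasp point. The pads swing forward as they close: fully open they stand 13 mm farther back than shut.
Start: joints at [-1.5, 0.181, 1.607, -0, 1.354, -0.206], TCP at [0.157, -0.553, 0.203] pointing down, gripper open.
Joint ranges: [-2.99, 2.99], [-0.89, 2.07], [0.3, 2.58], [-1.14, 4.28], [0, 2.63], [-3.12, 3.12]. Speed limits (rad/s): [2.57, 2.57, 3.01, 3.14, 3.14, 3.14].

### API

Orientations are given as a unit quaternion [w, x, y, z].
In Python, from bench import sensors, vision, ctrl gives the robot as it stands.
- The arm moves only by the tool carry_out, never from a script. Its argument "deltas" is text: rows parted by semicolons, each of 7 numbers parted by spaces: the shift along the tool's x, y, z in mm, then the turn, a rotation vector about the tool's x, y, z in rad, then the closure, from 0 (fully open) to 1 (shut). In form: tx ty tz ax ay az claw; .... A call has 1 to 12 rows; each row is the pose to reach, as a shift and turn from the pose commanded when the call began, along the tool's axes at that moment; what a row does not reach only later rows make up. A row lasts 1/8 s, in which the tool goes at most 62.5 mm and 10.7 degrees, less where a joint would pass 70% of its speed; a pose out of reach is approached as far as the arm can. A call with a gripper value outside its range is refused whole. The fingers move at their own pace and stop on an object; the grip force is fixed at half the most. Time passes only in rows, so rows that repeat a pose let the fingers close. It gives the time, the measured TCP pose, the force, the opening and the grip force at its end, in the units of the state.
- sensors.get_obs(): the state, without advancing time (a new reading comes with each control period).
- vision.camera(name): name is "scene" or "top" or "wrist"; returns the picture (420x560x3 uint8, blue, green, red); there is no depth.
- vision.camera_model(name): a dict with "K" (3x3 intrinsics, pixels), "k1" (the pictures are not rectified: a ray, as slopes to the right and down, at radius r is drawn at 1 + k1 r^2 times it, then the intrinsics apply), "extrinsics" (4x4, takes a point from world to camera coordinates); the wrist camera has in their place "hand_eye" (4x4, takes a point from camera to tool coordinates, whose origin is the TCP and whose axes are the flange's). Camera axes: x right, y down, z forward; pixel columns grow to the right and rows downward; lengths in m; the calibration is good to about 2 mm. A picture is of the moment at which its call begins: read the wrist's pose just before it. camera_model takes no time and is no camera call.
- ctrl.hand_in(): hands the job in; it is judged then, once.
The state is a dict: "time_s": time; "q": joint angles; "dq": joint speeds; "joint_efforts": joint torques, N m; "eef_pos": TCP position; "eef_rot": TCP orientation; "wrist_force": force on the tool from outside, world axes, zero at the start; "torque": the same for the moment, N m; "opening": opening from 0.0 (shut) to 1.0 (fully open); "grasp_force": force on a finger pad.
Only numpy, scipy, OpenCV 4.12 (cv2) and the standard library are available. Lean on these libraries where they do the work, as an engineer would, in place of code of your own. Each camera call takes 0.05 s, during which the arm holds its last target. There are 200 camera calls.

### The job

The cell in the headlamp that is clamped in the vise is spent. Tip the lamp in its bracket, battery mouth down, to about 50 degrees, so that the cell slides out by itself into the tray below the mouth, then swing the lamp back level and leave it so. The cell must stay in the tray; do not shift the tray or the other things on the table.

Things in the scene. Friction and masses are not known exactly. Their poses are not given: they have to be found in the camera images.
- vise: Grey bench vise, fixed, 80 mm high, its jaws clamping the black bracket of a headlamp. Origin on the table straight below the lamp's pivot (135 mm up); +x = where the level lamp's battery mouth points (tray side), y along the vise's screw and the pivot axis. The bracket's two cheeks (x within 8, y 20 to 24 mm each side) rise to 143 mm. The vise spans x -82 to +22, y -126 to +83 mm.
- lamp_tilt (a joint): Tilt of the grey headlamp about its pivot, rad: 0 level, positive = battery mouth down and lamp head up, free from -0.45 to 1.25. A stiff friction pivot (0.20 N m): it stays where it is left and gives way to about 4 to 10 N, most at the raised head edge. Either end can be pressed down from above.
- tube_mouth (a point): Centre of the battery tube's open mouth, on the lamp's axis, 58 mm from the pivot. x out of the mouth, z up when level. The tube is round, outer diameter 34 mm, bore 22 mm and 72 mm deep; its level top is 152 mm above the table.
- lamp_face (a point): Centre of the lamp head's glass face, on the same axis, 62 mm from the pivot on the other side. Same axes as tube_mouth. The finned head, 36 mm in diameter, runs from 14 to 62 mm from the pivot; its level top is 153 mm above the table. A push square on the glass face points at the pivot and does not turn the lamp: press on the head's upper edge.
- cell: Spent battery cell, green sleeve, steel ends, diameter 18.5 mm, length 65 mm, about 48 g, loose in the tube with its end 6 mm inside the mouth. Origin at its centre, x along its length. It starts to slide by itself when the lamp is tipped between about 26 and 37 degrees, depending on its friction.
- tray: Open bare-metal parts tray, loose, 400 g, outer 140 x 100 mm, 28 mm high, walls and floor 3 mm. Origin at the centre of its underside, x along the long side. It stands on the table in front of the vise under the battery mouth.
- tail_cap: Black screw cap of the headlamp, diameter 37 mm, 40 mm high, brass contact pin on top; origin under its centre. Leave alone.
- screwdriver: Screwdriver lying along its x. Leave alone.
- cleaner: Grey bottle of contact cleaner, diameter 38 mm, 115 mm high; origin under its centre. Leave alone.
- grease_pot: Small pale jar with a metal lid, diameter 44 mm, 35 mm high; origin under its centre. Leave alone.
- cell_case: Pale plastic case with two fresh cells, 75 x 46 x 24 mm; origin under its centre. Leave alone.
- torch: Dark pocket torch standing on its tail, 32 mm wide, 106 mm high; origin under its centre. Leave alone.
- multimeter: Dark multimeter lying on its back, 165 x 82 x 48 mm; origin under its centre. Leave alone.
- brush: Cleaning brush lying along its x. Leave alone.

How it is judged:
By the outcome, as a careful person would: the job done as asked, in the order asked, and still so for the second after the job is handed in, with the robot touching nothing.
It also fails if it takes over 38 s, if anything falls off the work surface, if the arm or the gripper's body presses on something with over 40 N, if the wrist force passes 120 N, or if a joint passes its speed limit or range.

## Working session

There is one attempt and no reset: what is moved stays moved. The work goes in short steps, Python scripts to look and compute and a tool call to move; the robot and the scene stay as the last step left them, time stands still between calls to the robot, and variables do not carry over. Pictures are saved under pics/ and viewed, at most 10 in all, crops included, and the job is handed in when it is done.

Besides the shell and the picture viewer there is one more tool, called as a command line: name --argument value ..., lists and objects as JSON in quotes. carry_out: Moves the arm, as the interface text tells. Its arguments: {"type":"object","properties":{"deltas":{"type":"string"}},"required":["deltas"]}

```bash
mkdir -p pics; python3 - <<'E'
from bench import sensors, vision
import cv2
for n in("scene","top"):
    cv2.imwrite(f"pics/{n}0.png",vision.camera(n)); m=vision.camera_model(n); print(n,m["K"],m["k1"],m["extrinsics"])
print(vision.camera_model("wrist")); print(sensors.get_obs())
E
```

```text
scene [[412.47944898   0.         279.04231365]
 [  0.         412.47944898 209.44454251]
 [  0.           0.           1.        ]] 0.043441545978861885 [[-0.69377725  0.7200201  -0.01562601  0.42079444]
 [ 0.49959275  0.46552957 -0.73054042 -0.18957205]
 [-0.51872942 -0.51463897 -0.68269065  1.4682438 ]
 [ 0.          0.          0.          1.        ]]
top [[421.48251891   0.         280.26056111]
 [  0.         421.48251891 206.24047049]
 [  0.           0.           1.        ]] -0.04651877276168896 [[-0.0091794  -0.99960787  0.02645441 -0.04877388]
 [-0.98666521  0.0047549  -0.16269341  0.53863413]
 [ 0.16250382 -0.02759507 -0.98632197  1.25980858]
 [ 0.          0.          0.          1.        ]]
{'K': array([[321.24882224,   0.        , 283.4445224 ],
       [  0.        , 321.24882224, 210.7915979 ],
       [  0.        ,   0.        ,   1.        ]]), 'k1': -0.004077391096345784, 'hand_eye': array([[ 3.91174759e-04, -9.45290903e-01, -3.26228379e-01,
         8.40429911e-02],
       [ 9.99999396e-01,  3.47479752e-05,  1.09839487e-03,
         5.89350278e-04],
       [-1.0
[... 152 characters left out ...]
+00]])}
{'time_s': 0.1, 'q': array([-1.50028505e+00,  1.81482188e-01,  1.60793141e+00,  6.62983592e-06,
        1.35385570e+00, -2.06293481e-01]), 'dq': array([ 0.00074417, -0.00123172, -0.00271193,  0.00097167, -0.00024279,
        0.00110625]), 'joint_efforts': array([ 9.46581313e-04, -4.45878983e+01, -3.52237451e+01, -9.14387192e-05,
        4.15385075e-03, -2.09667569e-06]), 'eef_pos': array([ 0.1571194 , -0.55252159,  0.20205432]), 'eef_rot': array([-8.36170540e-04,  9.90437420e-01,  1.37960191e-01,  6.01000108e-05]), 'wrist_force': array([ 0.14171025, -0.03109816,  0.22677005]), 'torque': array([ 0.01047097, -0.01022285,  0.02988561]), 'grasp_force': 0.0, 'opening': 0.9971423516630746}
```

View pics/scene0.png

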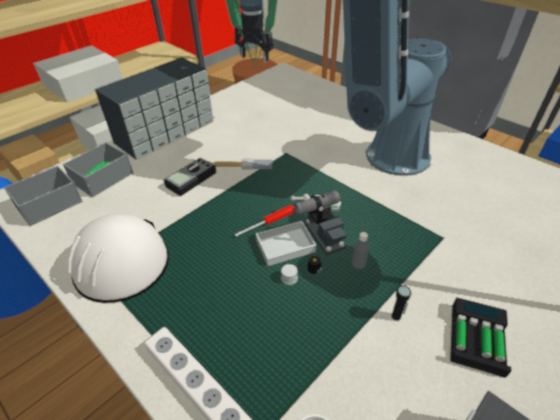

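View pics/top0.png

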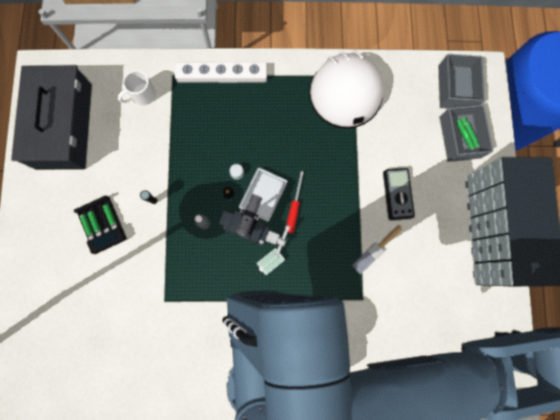

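Both views show the vise with the lamp (scene ~(320,208), top ~(250,215)), the tray at scene (286,243) / top (263,193), and the screwdriver close beside it. I'll enlarge both.

```bash
python3 - <<'E'
import cv2,numpy as np
a=cv2.imread("pics/scene0.png")[180:290,230:380]; b=cv2.imread("pics/top0.png")[155:280,190:310]
a=cv2.resize(a,(800,587),interpolation=cv2.INTER_CUBIC); b=cv2.resize(b,(576,600),interpolation=cv2.INTER_CUBIC)
cv2.imwrite("pics/a.png",a);cv2.imwrite("pics/b.png",b)
E
```

```text
(no output)
```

View pics/a.png

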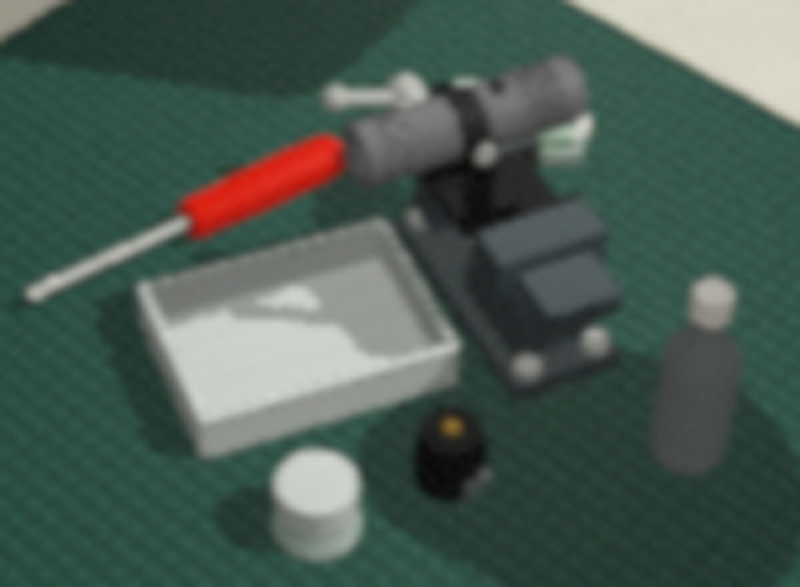

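View pics/b.png

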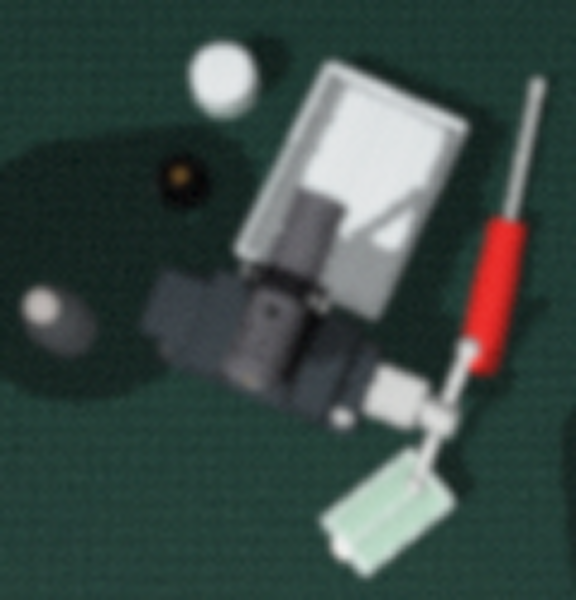

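Scene crop: the mouth end is at (362,152), head end at (578,85), and near cheek pivot at (483,150). Top crop: mouth at (320,200), head end at (256,378), pivot cheeks at (250,265)/(318,300). The tray lies in front, below the mouth.

```bash
cat > h.py <<'E'
import numpy as np,cv2
from bench import sensors,vision
def ray(n,p):
    m=vision.camera_model(n);K=m["K"];d=(np.array(p,float)-K[:2,2])/K[0,0]
    u=d.copy()
    for _ in range(10):u=d/(1+m["k1"]*(u@u))
    E=m["extrinsics"];R=E[:3,:3];return -R.T@E[:3,3],R.T@np.array([*u,1])
def plane(n,p,z):
    o,d=ray(n,p);return o+d*(z-o[2])/d[2]
def tri(p,q):
    o,d=ray("scene",p);o2,e=ray("top",q);s=np.linalg.lstsq(np.c_[d,-e],o2-o,rcond=None)[0]
    a,b=o+s[0]*d,o2+s[1]*e;return (a+b)/2,np.linalg.norm(a-b)
A=lambda x,y:(230+(x+.5)/5.333-.5,180+(y+.5)/5.333-.5)
B=lambda x,y:(190+(x+.5)/4.8-.5,155+(y+.5)/4.8-.5)
E
python3 - <<'E'
from h import *
np.set_printoptions(precision=4,suppress=True)
for n,a,b in(("mouth",(362,152),(320,200)),("face",(578,85),(256,378))):
    print(n,tri(A(*a),B(*b)))
    print(plane("top",B(*b),.152), plane("scene",A(*a),.135))
print("tray rim",[plane("top",B(*b),.028)[:2] for b in((332,64),(468,127),(375,318),(238,250))])
print("tray rim scene",[plane("scene",A(*b),.028)[:2] for b in((145,290),(207,425),(460,350),(383,222))])
print("bottle",plane("top",B(42,306),.115),"pot",plane("top",B(223,75),.035),"cap",plane("top",B(180,175),.04))
print("handle",plane("top",B(470,350),.1),plane("top",B(425,470),.1))
E
```

```text
mouth (array([0.553 , 0.0187, 0.1354]), np.float64(0.0005576858464855918))
[0.5497 0.0184 0.152 ] [0.5528 0.0182 0.135 ]
face (array([0.4434, 0.0606, 0.1344]), np.float64(0.008946025280176961))
[0.4441 0.0558 0.152 ] [0.4415 0.0647 0.135 ]
tray rim [array([0.6648, 0.0142]), array([ 0.6218, -0.0755]), array([ 0.4951, -0.0135]), array([0.5402, 0.0755])]
tray rim scene [array([ 0.6237, -0.0699]), array([0.6666, 0.0194]), array([0.5427, 0.0787]), array([ 0.4999, -0.012 ])]
bottle [0.4922 0.1876 0.115 ] pot [0.6558 0.0857 0.035 ] cap [0.5878 0.1126 0.04  ]
handle [ 0.4657 -0.0718  0.1   ] [ 0.3927 -0.0436  0.1   ]
```

carry_out --deltas "20 -20 -50 0 0 0 1; 60 -55 -90 0 0 0.1 1; 110 -100 -90 0 0 0.2 1; 160 -146 -90 0 0 0.3 1; 210 -192 -90 0 0 0.4 1; 260 -238 -90 0 0 0.5 1; 310 -284 -90 0 0 0.6 1; 360 -330 -80 0 0 0.65 1; 410 -376 -70 0 0 0.65 1; 460 -422 -60 0 0 0.65 1; 505 -464 -50 0 0 0.65 1; 505 -464 -50 0 0 0.65 1"

```text
time_s: 1.6
eef_pos: [0.5166, 0.0338, 0.2521]
eef_rot: [-0.0, 0.983, -0.185, -0.0]
wrist_force: [0.3, 0.7, 0.4]
opening: -0.003
grasp_force: 0.0
```

```bash
python3 - <<'E'
from h import *
o=sensors.get_obs();print(o["time_s"],o["eef_pos"],o["eef_rot"],o["q"])
cv2.imwrite("pics/w1.png",vision.camera("wrist"))
E
```

```text
1.6 [0.51657532 0.0337541  0.25211696] [-4.82491245e-05  9.82786396e-01 -1.84745144e-01 -3.58202358e-04] [-1.64393845e-01  1.24714745e-02  1.68967513e+00  1.12780370e-04
  1.44016023e+00  1.77801285e+00]
```

View pics/w1.png

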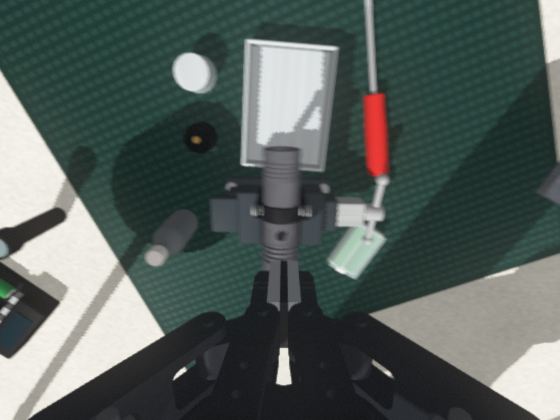

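The lamp axis runs almost vertical in the picture: mouth at (282,148), bracket strap with pivot screws at (254,212)/(308,212), fingertips at (284,265), tray above.

```bash
cat >> h.py <<'E'
from scipy.spatial.transform import Rotation as Ro
def wray(o,p):
    m=vision.camera_model("wrist");K=m["K"];d=(np.array(p,float)-K[:2,2])/K[0,0];d=d/(1+m["k1"]*(d@d))
    H=m["hand_eye"];q=o["eef_rot"];R=Ro.from_quat([*q[1:],q[0]]).as_matrix()
    return o["eef_pos"]+R@H[:3,3],R@H[:3,:3]@np.array([*d,1]),R
def wpl(o,p,z):
    a,d,R=wray(o,p);P=a+d*(z-a[2])/d[2];return P,(R.T@(P-o["eef_pos"]))*1000
E
python3 - <<'E'
from h import *
np.set_printoptions(precision=4,suppress=True)
o=sensors.get_obs()
for n,p,z in(("mouthtop",(282,148),.152),("mL",(265,151),.135),("mR",(300,151),.135),("strapL",(254,212),.143),("strapR",(308,212),.143),("headL",(261,255),.135),("headR",(301,255),.135),("tray",(249,40),.028),("tray",(337,47),.028),("tray",(326,171),.028),("tray",(242,165),.028)):print(n,*wpl(o,p,z))
E
```

```text
mouthtop [0.5613 0.0216 0.152 ] [46.5816 -0.4255 98.8694]
mL [0.5621 0.0377 0.135 ] [ 41.5458 -15.6518 115.9279]
mR [0.5508 0.0086 0.135 ] [ 41.5687  15.5623 115.8288]
strapL [0.5148 0.0675 0.143 ] [-13.3356 -26.4016 108.0718]
strapR [0.4968 0.021  0.143 ] [-13.2757  23.5015 107.9132]
headL [0.4681 0.0805 0.135 ] [-61.556  -21.5383 116.1528]
headR [0.4537 0.0433 0.135 ] [-61.4931  18.3379 116.0261]
tray [0.6682 0.0199 0.028 ] [147.1336 -37.0578 222.7855]
tray [ 0.6266 -0.0682  0.028 ] [140.2079  60.1351 222.4908]
tray [ 0.4989 -0.0122  0.028 ] [  0.8636  54.0126 222.7889]
tray [0.5436 0.0826 0.028 ] [  8.3284 -50.5287 223.1058]
```

carry_out --deltas "20 -0.5 45 0 0 0 1; 40 -0.5 92 0 0 0 1; 40.5 -0.5 100 0 0 0 1; 42 -0.5 104 0 0 0 1; 43 -0.5 108 0 0 0 1; 43.5 -0.5 112 0 0 0 1; 44 -0.5 116 0 0 0 1; 44 -0.5 120 0 0 0 1; 43.5 -0.5 124 0 0 0 1; 42.5 -0.5 128 0 0 0 1; 41.5 -0.5 132 0 0 0 1; 40 -0.5 135 0 0 0 1"

```text
time_s: 3.15
eef_pos: [0.5557, 0.0164, 0.1192]
eef_rot: [0.0, 0.983, -0.186, 0.003]
wrist_force: [4.2, -0.9, 5.8]
opening: 0.001
grasp_force: 2.9
```

carry_out --deltas "-1.5 0 3.5 0 0 0 1; -1.5 0 3.5 0 0 0 1; -1.5 0 3.5 0 0 0 1; -1.5 0 3.5 0 0 0 1; -1.5 0 3.5 0 0 0 1; -1.5 0 3.5 0 0 0 1; -1.5 0 3.5 0 0 0 1; -1.5 0 3.5 0 0 0 1"

```text
time_s: 4.15
eef_pos: [0.554, 0.0171, 0.1156]
eef_rot: [0.0, 0.983, -0.186, 0.002]
wrist_force: [4.8, -2.0, 5.8]
opening: 0.001
grasp_force: 3.0
```

```bash
python3 - <<'E'
from h import *
a=vision.camera("scene")[165:275,230:380]
cv2.imwrite("pics/s2.png",cv2.resize(a,(800,587),interpolation=cv2.INTER_CUBIC))
E
```

```text
(no output)
```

View pics/s2.png

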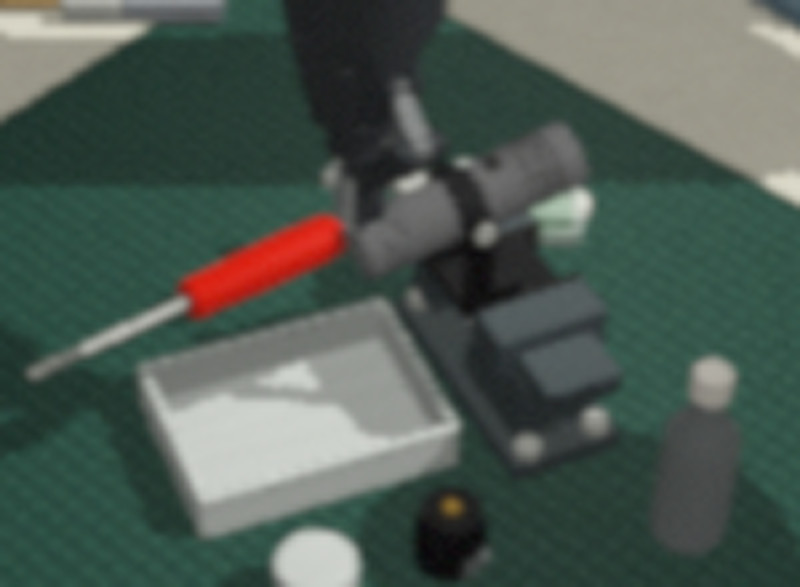

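The lamp has tipped less than commanded, with the mouth at about (372,248) and the fingers near (370,200). I'll work out the actual tilt and where the tip lies.

```bash
python3 - <<'E'
from h import *
np.set_printoptions(precision=1,suppress=True)
m=vision.camera_model("scene")
def pr(P):
    c=m["extrinsics"]@np.array([*P,1]);u=c[:2]/c[2];u=u*(1+m["k1"]*(u@u));p=m["K"][:2,:2]@u+m["K"][:2,2]
    return (p-np.array([230,165]))*5.333
d=np.array([.9317,-.3632,0]);n=np.array([.3632,.9317,0]);z=np.array([0,0,1]);piv=np.array([.5045,.0383,.135])
o=sensors.get_obs();print(o["eef_pos"],"tcp",pr(o["eef_pos"]),"corners",[pr(o["eef_pos"]+s*.011*d) for s in(1,-1)])
print("cheek",pr(piv+.022*n))
for t in(0,15,20,25,30,40,50):
    r=np.radians(t);a=d*np.cos(r)-z*np.sin(r);b=d*np.sin(r)+z*np.cos(r)
    print(t,pr(piv+.058*a),pr(piv+.058*a+.017*b),pr(piv-.062*a))
E
python3 - <<'E'
import cv2,sys
sys.path.insert(0,'.')
from h import *
cv2.imwrite("pics/w2.png",vision.camera("wrist"))
E
```

```text
[0.6 0.  0.1] tcp [356.1 258.5] corners [array([336.2, 265.2]), array([375.9, 251.9])]
cheek [476.5 227.3]
0 [350.5 234.7] [351.  209.1] [563.3 164.4]
15 [353.8 255.7] [346.1 234.1] [562.1 141.5]
20 [356.4 261.9] [346.2 241.9] [560.1 134.5]
25 [359.7 267.5] [347.1 249.3] [557.3 128.1]
30 [363.8 272.5] [348.9 256.3] [553.6 122.1]
40 [373.8 280.9] [354.7 268.8] [544.  111.8]
50 [386.2 286.8] [363.5 279.1] [531.5 104.1]
```

View pics/w2.png

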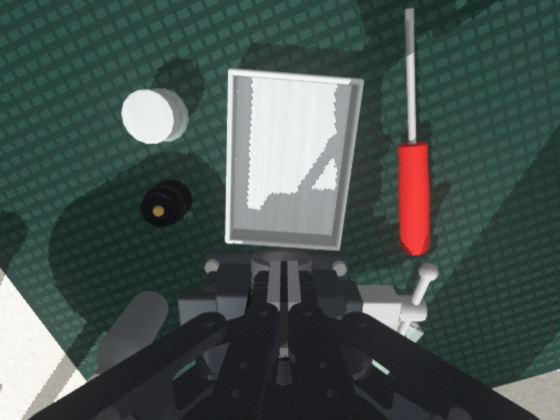

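The wrist picture shows the rim at about (285,257) with the fingertips around it. I'll zoom in to see how they touch.

```bash
python3 - <<'E'
import cv2,numpy as np
f=lambda n,r,c:cv2.convertScaleAbs(cv2.resize(cv2.imread(n)[r:r+75,c:c+100],(400,300),interpolation=cv2.INTER_CUBIC),alpha=1.8,beta=10)
a=cv2.imread("pics/s2.png")[130:330,280:580]
t=np.hstack([f("pics/w1.png",230,235),f("pics/w2.png",230,235)])
s=cv2.convertScaleAbs(cv2.resize(a,(450,300),interpolation=cv2.INTER_CUBIC),alpha=1.8,beta=10)
cv2.imwrite("pics/m.png",np.vstack([t,np.hstack([s,np.zeros((300,350,3),np.uint8)])]))
E
```

```text
(no output)
```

View pics/m.png

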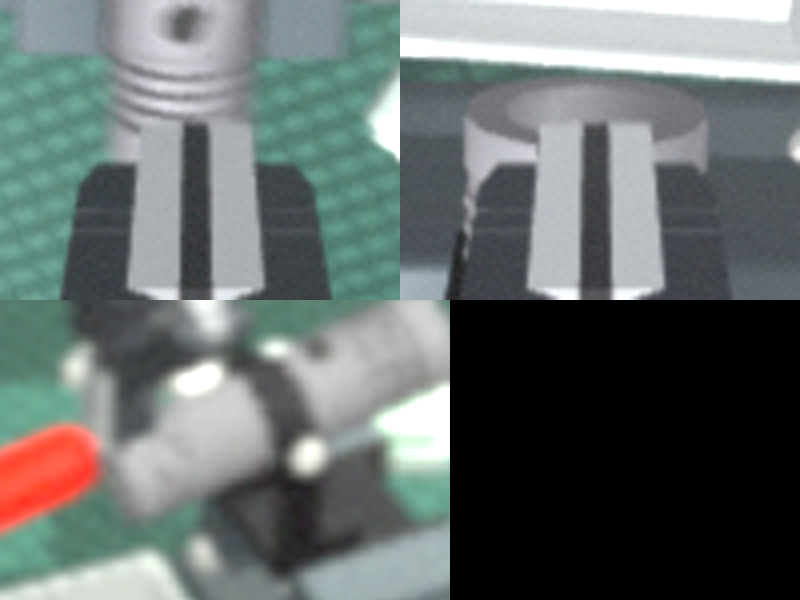

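The fingertips sit on top of the tube just behind the rim, ending about 20 mm short of the reported TCP. Tilt is about 13°, and the mouth is free. I'll press on along the arc, leaning the gripper away from the head.

carry_out --deltas "-1 0 3.5 0 -0.05 0 1; -1.8 0 6.5 0 -0.1 0 1; -3 0 9.5 0 -0.14 0 1; -4 0 12.5 0 -0.18 0 1; -5 0 15.5 0 -0.22 0 1; -6.5 0 18 0 -0.26 0 1; -8.5 0 21 0 -0.3 0 1; -10 0 23.5 0 -0.34 0 1; -12 0 26 0 -0.37 0 1; -14 0 28.5 0 -0.41 0 1; -16 0 31 0 -0.44 0 1; -16 0 31 0 -0.44 0 1"

```text
time_s: 5.75
eef_pos: [0.5367, 0.0238, 0.0826]
eef_rot: [-0.041, 0.959, -0.181, -0.216]
wrist_force: [1.6, 1.1, 1.4]
opening: -0.0
grasp_force: 1.1
```

```bash
python3 - <<'E'
from h import *
a=vision.camera("scene")[165:275,230:380]; w=vision.camera("wrist")
f=lambda a:cv2.resize(a,(400,300),interpolation=cv2.INTER_CUBIC)
cv2.imwrite("pics/s3.png",np.hstack([cv2.convertScaleAbs(f(a),alpha=1.5),f(w)]))
E
```

```text
(no output)
```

View pics/s3.png

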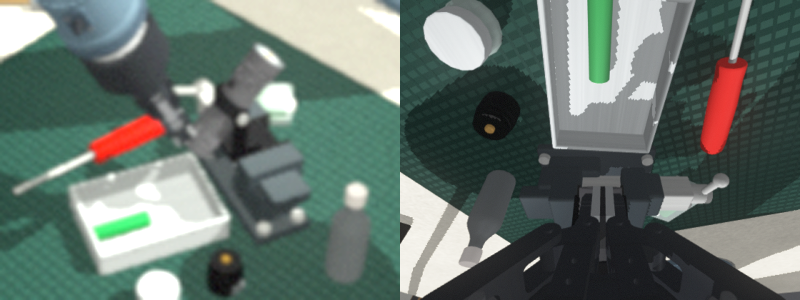

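The cell lies in the tray (scene (122,226), wrist (598,40)) and the lamp stands at about 50°. Now I'll retreat upward, straighten the tool and go above the raised head.

carry_out --deltas "-13 0 -60 0 0 0 1; -27 0 -120 0 0 0 1; -40 0 -180 0 0 0 1; -70 0 -170 0 0.11 0 1; -100 0 -155 0 0.22 0 1; -125 0 -140 0 0.33 0 1; -138 0 -131 0 0.44 0 1; -138 0 -131 0 0.44 0 1; -138 0 -131 0 0.44 0 1"

```text
time_s: 6.98
eef_pos: [0.4729, 0.0485, 0.2609]
eef_rot: [0.0, 0.983, -0.185, -0.0]
wrist_force: [0.6, 0.1, -0.0]
opening: 0.003
grasp_force: 0.0
```

```bash
python3 - <<'E'
from h import *
np.set_printoptions(precision=4,suppress=True)
o=sensors.get_obs();d=np.array([.9317,-.3632,0]);n=np.array([.3632,.9317,0]);e=o["eef_pos"]-[.501,.039,0]
print(o["time_s"],o["eef_pos"],o["eef_rot"],e@d,e@n)
w=vision.camera("wrist");cv2.imwrite("pics/w4.png",w)
s=vision.camera("scene");cv2.imwrite("pics/s4.png",s)
f=lambda a:cv2.resize(a,(400,300),interpolation=cv2.INTER_CUBIC)
cv2.imwrite("pics/m4.png",np.hstack([cv2.convertScaleAbs(f(s[165:275,230:380]),alpha=1.5),f(w)]))
E
```

```text
6.975 [0.4729 0.0485 0.2609] [ 0.0002  0.9827 -0.1854 -0.0003] -0.02965637971624577 -0.0013329322153968243
```

View pics/m4.png

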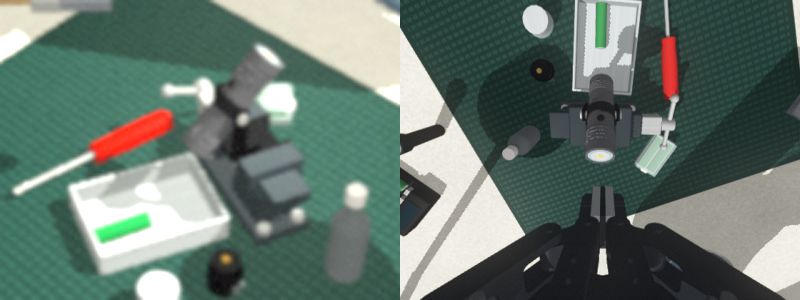

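The cell stays in the tray, the face points up at about 50° at wrist pixel (280,217), and the tip sits just in front of the head. Now I'll press the head edge down along its arc, stopping short of level.

carry_out --deltas "2 0 50 0 0 0 1; 2 0 84 0 0 0 1; 2 0 90 0 0 0 1; -1 0 95 0 0 0 1; -5 0 98.5 0 0 0 1; -9 0 102 0 0 0 1; -12.5 0 105.5 0 0 0 1; -15.5 0 110 0 0 0 1; -18 0 114 0 0 0 1; -20 0 118 0 0 0 1; -21.5 0 121 0 0 0 1; -21.5 0 121 0 0 0 1"

```text
time_s: 8.57
eef_pos: [0.4526, 0.0571, 0.1408]
eef_rot: [-0.0, 0.983, -0.185, 0.0]
wrist_force: [-2.0, 2.0, 3.4]
opening: 0.004
grasp_force: 1.8
```

```bash
cat > tilt.py <<'E'
from h import *
# lamp tilt: mean image line of grey lamp compared between scene frames, by edge template of the face end
o=sensors.get_obs();print(o["time_s"],o["eef_pos"],o["wrist_force"])
t=vision.camera("top");s=vision.camera("scene")
import time;k=int(o["time_s"]*100);cv2.imwrite(f"pics/s_{k}.png",s);cv2.imwrite(f"pics/t_{k}.png",t)
r=cv2.imread("pics/scene0.png")
T=r[198:218,291:310]   # level mouth end
R=s[185:235,280:330];m=cv2.matchTemplate(R,T,cv2.TM_CCOEFF_NORMED);_,v,_,p=cv2.minMaxLoc(m)
print("mouth shift px vs level",p[0]+280-291,p[1]+185-198,v)
T=r[186:206,325:344];R=s[165:215,305:360];m=cv2.matchTemplate(R,T,cv2.TM_CCOEFF_NORMED);_,v,_,p=cv2.minMaxLoc(m)
print("face shift",p[0]+305-325,p[1]+165-186,v)
E
python3 tilt.py
```

```text
8.575 [0.45263601 0.05713533 0.14084668] [-2.00640315  2.01033657  3.3997618 ]
mouth shift px vs level 0 0 0.8272888660430908
face shift -1 -3 0.8560239672660828
```

carry_out --deltas "-1.5 0 3 0 0 0 1; -3 0 6 0 0 0 1; -4 0 9 0 0 0 1; -4 0 9 0 0 0 1"

```text
time_s: 9.18
eef_pos: [0.4493, 0.0581, 0.1311]
eef_rot: [-0.0, 0.983, -0.185, 0.0]
wrist_force: [-0.8, 0.4, 2.4]
opening: -0.0
grasp_force: 1.0
```

```bash
cat > tilt.py <<'E'
from h import *
o=sensors.get_obs();print(o["time_s"],o["eef_pos"],o["wrist_force"])
s=vision.camera("scene");k=int(o["time_s"]*100);cv2.imwrite(f"pics/s_{k}.png",s)
r=cv2.imread("pics/scene0.png")
def sh(s,x0,y0,x1,y1,n):
    u=lambda a:cv2.resize(a,None,fx=8,fy=8,interpolation=cv2.INTER_CUBIC)
    R=u(s[y0-10:y1+10,x0-8:x1+8]);T=u(r[y0:y1,x0:x1]);_,v,_,p=cv2.minMaxLoc(cv2.matchTemplate(R,T,cv2.TM_CCOEFF_NORMED))
    print(n,p[0]/8-8,p[1]/8-10,round(v,3))
for nm in [f"pics/s_{k}.png"]+__import__("sys").argv[1:]:
    s=cv2.imread(nm)
    sh(s,291,196,310,218,"mouth");sh(s,326,186,344,206,"face");sh(s,318,218,345,250,"vise")
E
python3 tilt.py pics/s_857.png pics/s4.png
```

```text
9.175 [0.4492866  0.05814188 0.13106365] [-0.82197677  0.37651882  2.40917878]
mouth -0.125 0.125 0.946
face -0.25 -1.0 0.905
vise 0.0 0.0 0.998
mouth 0.0 0.25 0.874
face -0.875 -3.0 0.859
vise 0.0 0.0 0.998
mouth -0.25 0.0 0.822
face -4.0 -6.875 0.629
vise 0.0 0.0 0.998
```

carry_out --deltas "-0.5 0 1.5 0 0 0 1; -1 0 3.5 0 0 0 1; -1 0 3.5 0 0 0 1; -1 0 3.5 0 0 0 1; -1 0 -50 0 0 0 1; -1 0 -110 0 0 0 1; -60 0 -150 0 0 0 1; -100 0 -150 0 0 0 1; -100 0 -150 0 0 0 1"

```text
time_s: 10.35
eef_pos: [0.3551, 0.095, 0.2816]
eef_rot: [-0.0, 0.983, -0.185, 0.002]
wrist_force: [0.5, 0.4, -0.1]
opening: -0.003
grasp_force: 0.0
```

```bash
python3 tilt.py; python3 - <<'E'
from h import *
# top view: lamp extent vs start, green cell and tray position
a=cv2.imread("pics/top0.png");t=vision.camera("top");cv2.imwrite("pics/tend.png",t)
for n,(x0,y0,x1,y1) in dict(mouth=(246,192,266,206),head=(234,222,256,238),tray=(262,166,290,186)).items():
    u=lambda a:cv2.resize(a,None,fx=8,fy=8,interpolation=cv2.INTER_CUBIC)
    _,v,_,p=cv2.minMaxLoc(cv2.matchTemplate(u(t[y0-5:y1+5,x0-5:x1+5]),u(a[y0:y1,x0:x1]),cv2.TM_CCOEFF_NORMED));print(n,p[0]/8-5,p[1]/8-5,v)
s=vision.camera("scene")
# lamp silhouette edges at scene, now vs start: dark/grey difference
r=cv2.imread("pics/scene0.png");d=cv2.absdiff(s,r).max(2)[185:220,292:345];print("diff>25 px on lamp",(d>25).sum(),d.mean())
h=cv2.inRange(cv2.cvtColor(s,cv2.COLOR_BGR2HSV),(50,150,60),(75,255,255))[215:270,240:330];ys,xs=np.nonzero(h);print("cell",xs.mean()+240,ys.mean()+215,len(xs),plane("scene",(xs.mean()+240,ys.mean()+215),.012))
E
```

```text
10.35 [0.35506133 0.0949899  0.28159208] [ 0.48313454  0.43727615 -0.05875574]
mouth 0.0 0.125 0.994
face -0.125 -0.5 0.978
vise 0.0 0.0 0.998
mouth 0.0 0.75 0.9469207525253296
head -0.125 0.125 0.981742799282074
tray 0.375 -0.25 0.8925162553787231
diff>25 px on lamp 21 3.9741239892183287
cell 275.76623376623377 248.05194805194805 77 [ 0.61499466 -0.00418575  0.012     ]
```

carry_out --deltas "40 0 0 0 0 0 1; 99 0 50 0 0 0 1; 99 0 110 0 0 0 1; 99 0 145 0 0 0 1; 99 0 153 0 0 0 1; 99 0 155 0 0 0 1; 99 0 155 0 0 0 1; 99 0 100 0 0 0 1; 99 0 40 0 0 0 1; 40 0 0 0 0 0 1; 0 0 0 0 0 0 1; 0 0 0 0 0 0 1"

```text
time_s: 12.0
eef_pos: [0.3554, 0.0954, 0.2836]
eef_rot: [-0.001, 0.983, -0.184, 0.003]
wrist_force: [0.8, 0.3, -0.7]
opening: 0.002
grasp_force: 0.0
```

```bash
python3 tilt.py; python3 - <<'E'
from h import *
s=vision.camera("scene");r=cv2.imread("pics/scene0.png")
for n,(x0,y0,x1,y1) in dict(tray1=(252,228,266,244),tray2=(300,240,320,258),tray3=(256,255,275,270),pot=(278,262,300,288),driver=(232,202,296,240)).items():
    u=lambda a:cv2.resize(a,None,fx=8,fy=8,interpolation=cv2.INTER_CUBIC)
    _,v,_,p=cv2.minMaxLoc(cv2.matchTemplate(u(s[y0-5:y1+5,x0-5:x1+5]),u(r[y0:y1,x0:x1]),cv2.TM_CCOEFF_NORMED));print(n,p[0]/8-5,p[1]/8-5,round(v,3))
E
```

```text
12.0 [0.35544817 0.09539237 0.28363569] [ 0.75186309  0.34478033 -0.7024619 ]
mouth 0.0 0.0 0.997
face 0.0 0.125 0.995
vise 0.0 0.0 0.998
tray1 0.0 0.0 0.999
tray2 0.0 0.0 1.0
tray3 0.0 0.0 0.999
pot 0.0 0.0 1.0
driver 0.0 0.0 0.986
```

The lamp is level to within a fraction of a degree, and the tray, pot, vise and screwdriver haven't moved. Handing in.

```bash
python3 -c "
from bench import ctrl;print(ctrl.hand_in())"
```

```text
the job is handed in; nothing more can be done
None
```

The lamp was tipped to about 50°, the spent cell slid out and lies in the tray, and the lamp is back level with the tray, vise, grease pot and screwdriver unmoved in the final check; the job was handed in at about 12 s.

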